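# Press the port plugs home in order

## Task

On the round aluminium bearing cover, press the coloured plugs fully home with the fingertips, one at a time and lightly: first the blue plug, then the yellow, then the red, until each head sits down on the flange. Leave the green plug standing proud, do not lift, tip or shove the cover, do not disturb the other parts on the mat, and finish clear of everything.

Things in the scene. Friction and masses are not known exactly. Their poses are not given: they have to be found in the camera images.
- cover: Loose aluminium bearing cover, 0.95 kg: round flange 160 mm across, 26 mm high, flat on a fixed 4 mm thick black rubber mat; central hub 48 mm across, its top 48 mm above the underside. Origin: centre of the underside, z up. Plug ports 58 mm from the centre: blue at its own +x, yellow +y, green -x, red -y; four 4 mm high bolt heads between them. Turned any way round.
- plug_blue_top (a point): Centre of the top of the blue plug, on the cover's +x side: a blue plastic head 25 mm across and 5 mm thick on a 16 mm stem, with a soft blue button 20 mm across and 5 mm high on it, which gives 1 mm per 5 N and springs back. The point moves with the plug: fully home and let go, it is 36 mm above the cover's underside; at the start 7 to 10 mm higher.
- plug_blue (a joint): How far the blue plug is pushed in, m: 0 is 10 mm proud of home, 0.010 is fully home against its stop (head on the flange). Starts at 0 to 0.003. A friction fit: about 3 N moves it, straight down, and it stays where it is left; at home the head stops hard on the flange. It cannot be pulled out of the cover.
- plug_yellow_top (a point): Centre of the top of the yellow plug, on the cover's +y side: a yellow plastic head 25 mm across and 5 mm thick on a 16 mm stem, with a soft yellow button 20 mm across and 5 mm high on it, which gives 1 mm per 5 N and springs back. The point moves with the plug: fully home and let go, it is 36 mm above the cover's underside; at the start 7 to 10 mm higher.
- plug_yellow (a joint): How far the yellow plug is pushed in, m: 0 is 10 mm proud of home, 0.010 is fully home against its stop (head on the flange). Starts at 0 to 0.003. A friction fit: about 3 N moves it, straight down, and it stays where it is left; at home the head stops hard on the flange. It cannot be pulled out of the cover.
- plug_green_top (a point): Centre of the top of the green plug, on the cover's -x side: a green plastic head 25 mm across and 5 mm thick on a 16 mm stem, with a soft green button 20 mm across and 5 mm high on it, which gives 1 mm per 5 N and springs back. The point moves with the plug: fully home and let go, it is 36 mm above the cover's underside; at the start 7 to 10 mm higher.
- plug_green (a joint): How far the green plug is pushed in, m: 0 is 10 mm proud of home, 0.010 is fully home against its stop (head on the flange). Starts at 0 to 0.003. A friction fit: about 3 N moves it, straight down, and it stays where it is left; at home the head stops hard on the flange. It cannot be pulled out of the cover.
- plug_red_top (a point): Centre of the top of the red plug, on the cover's -y side: a red plastic head 25 mm across and 5 mm thick on a 16 mm stem, with a soft red button 20 mm across and 5 mm high on it, which gives 1 mm per 5 N and springs back. The point moves with the plug: fully home and let go, it is 36 mm above the cover's underside; at the start 7 to 10 mm higher.
- plug_red (a joint): How far the red plug is pushed in, m: 0 is 10 mm proud of home, 0.010 is fully home against its stop (head on the flange). Starts at 0 to 0.003. A friction fit: about 3 N moves it, straight down, and it stays where it is left; at home the head stops hard on the flange. It cannot be pulled out of the cover.
- impeller: Small aluminium impeller, 58 mm across, 36 mm high, standing loose on the mat beside the cover, at least 25 mm from its edge; a bystander. Origin: centre of its underside.
- bearing: Steel bearing ring, 52 mm across, 15 mm high, standing loose on the mat beside the cover, at least 25 mm from its edge; a bystander. Origin: centre of its underside.
- jar: Orange jar with a black cap, 54 mm across, 55 mm high, standing loose on the mat beside the cover, at least 25 mm from its edge; a bystander. Origin: centre of its underside.
- bush: Flanged brass bush, 54 mm across, 40 mm high, standing loose on the mat beside the cover, at least 25 mm from its edge; a bystander. Origin: centre of its underside.
- wrench: Steel open-ended wrench 160 mm long, lying loose on the mat beyond the cover, roughly crosswise; a bystander. Its length runs along its x axis.
Not all that is in view belongs to the job. Of the things that look like the cover, the middle-sized one is meant.

How it is judged (in metres and radians):
On the way, in this order (a step that is already met when the one before it is completed fails the run):
1. the blue plug is pressed home first, with the yellow, red and green ones still proud (value of joint plug_blue above 0.008 m and value of joint each of plug_yellow, plug_red, plug_green below 0.006 m), for 0.1 s.
2. then the yellow plug is home, with the red and green ones still proud (value of joint each of plug_blue, plug_yellow above 0.008 m and value of joint each of plug_red, plug_green below 0.006 m), for 0.1 s.
3. then the red plug is home, with the green one still proud (value of joint each of plug_blue, plug_yellow, plug_red above 0.008 m and value of joint plug_green below 0.006 m), for 0.1 s.
At the end, for the whole second after the job is handed in: The blue, yellow and red plugs are within 2 mm of fully home, the green plug is still more than 4 mm proud, the cover lies flat and still within 20 mm of where it began, and the impeller, bearing, jar, bush and wrench lie within 15 mm of where they began (all of step 3 and angle between cover's own z axis and vertical below 0.05 rad and linear speed of cover below 0.02 m/s and distance of cover from where it was at the start of the episode below 0.02 m and distance of each of impeller, bearing, jar, bush, wrench from where it was at the start of the episode below 0.015 m); the robot touches nothing.
It fails at once if the cover is lifted or tipped (height (world z) of cover above 0.012 m or angle between cover's own z axis and vertical above 0.1 rad).
It fails at once if the cover is shoved more than 20 mm (distance of cover from where it was at the start of the episode above 0.02 m).
It fails at once if the green plug is pressed in (less than 4 mm proud) (not (value of joint plug_green below 0.006 m)).
It fails at once if the cover or a plug is pushed hard (over 30 N) (contact force between cover and the fingers above 30 N).
It fails at once if a bystander on the mat is moved more than 15 mm (distance of any of impeller, bearing, jar, bush, wrench from where it was at the start of the episode above 0.015 m).
It also fails if it takes over 45 s, if anything falls off the work surface, if the arm or the gripper's body presses on something with over 40 N, if the wrist force passes 120 N, or if a joint passes its speed limit or range.

## Robot

A 6-joint arm with a two-finger parallel gripper is mounted at the origin on the work surface. World frame = base frame: x ahead of the robot, y to its left, z up, the work surface at z = 0. Lengths are in mm, angles in degrees, forces in N, time in s.
With the tool pointing down it reaches from about 300 to 850 mm from the base axis. Payload 4.2 kg.
Tool frame: the origin (TCP) lies between the finger pads; the fingertips stand 14 mm ahead of it and the grasp point (between the pads) lies 5 mm behind it (env.finger_overhang is the distance from the TCP to the fingertips, in mm); z points along the fingers, y is the line along which they close (so a half turn about z gives the same grasp; the last joint's range is limited). The gripper opens to 91 mm and grips with 3 to 60 N. Pads are 32 mm wide; open, the fingers measure 118 mm over their backs; the gripper's body (76 mm by 178 mm) begins 60 mm behind the grasp point.
Start: joints at [-75.63, 18.312, 89.639, -0, 72.044, -1.146], TCP at [153.816, -554.06, 227.976] pointing down, gripper open.
Joint ranges: [-177.97, 177.97], [-48.28, 115.42], [12.27, 149.76], [-77.06, 257.06], [2.81, 150.46], [-146.56, 146.56]. Speed limits (degrees/s): [147.25, 147.25, 180, 180, 180, 180].

## Interface

Orientations are given as [roll, pitch, yaw] about the fixed x, y, z axes, in that order (R = Rz(yaw) Ry(pitch) Rx(roll)).
In Python, from workcell import status, cams, env, finder gives the robot as it stands.
- The arm moves only by the tool apply_moves, never from a script. Its argument "increments" is a list of rows, each a list of 7 numbers: the opening, from -1 (shut) to 1 (fully open), then the shift along the world's x, y, z in m, then the turn, a rotation vector about the world's x, y, z in degrees. In form: [[gripper, x, y, z, ax, ay, az], ...]. A call has 1 to 5 rows; each row shifts and turns the commanded pose from where the row before left it; what a row does not reach is not made up. A row lasts 1/12 s, in which the tool goes at most 41.7 mm and 7.16 degrees, less where a joint would pass 70% of its speed; a pose out of reach is approached as far as the arm can. A call with a gripper value outside its range is refused whole. The fingers move at their own pace and stop on an object; "newtons" is the grip in N (left out, the last holds). Time passes only in rows, so rows that do not move let the fingers close. It gives the time, the measured TCP pose, the force, the opening and the grip force at its end, in the units of the state.
- status.state(): the state, without advancing time (a new reading comes with each control period).
- cams.grab_frame(name): name is "scene" or "top" or "wrist"; returns a dict with "color" (384x512x3 uint8, red, green, blue), "intrinsics" (3x3 intrinsics, pixels), "R" (3x3) and "t" (3): a world point X has camera coordinates R X + t. Camera axes: x right, y down, z forward; pixel columns grow to the right and rows downward; lengths in mm; the calibration is good to about 2 mm. A picture is of the moment at which its call begins. There is no depth.
- env.job_done(): hands the job in; it is judged then, once.
Trained networks look in the newest picture that a camera, given by its name, has taken for a name from the list of things; names that differ only in an ending like _2 or _b are one class to them, and where a whole thing is asked for, a point or a joint stands for the part that bears it (a point fixed in the world has none). Each returns a list of dicts, best first, with "score" (0 to 1); they miss things now and then, are a little off and sometimes report something else, mostly with a low value. They report only what shows in the picture. A call takes as long as a camera call. They do not tell look-alikes from the thing itself.
- finder.boxes_of(query, camera): "rect" ([left, top, width, height] in pixels, round what is visible of it).
- finder.trace(query, camera): "pixels" (384x512 bool, what is visible of it) and "rect" ([left, top, width, height] in pixels, round what is visible of it).
The state is a dict: "time_s": time; "qpos": joint angles; "qvel": joint speeds; "effort": joint torques, N m; "ee_pos": TCP position; "ee_rot": TCP orientation; "force": force on the tool from outside, world axes, zero at the start; "torque": the same for the moment, N m; "gripper_width": finger opening in mm; "gripper_force": force on a finger pad.
Only numpy, scipy, OpenCV 4.12 (cv2) and the standard library are available. Lean on these libraries where they do the work, as an engineer would, in place of code of your own. Each camera call takes 0.05 s, during which the arm holds its last target. There are 200 camera calls.

## Working session

There is one attempt and no reset: what is moved stays moved. The work goes in short steps, Python scripts to look and compute and a tool call to move; the robot and the scene stay as the last step left them, time stands still between calls to the robot, and variables do not carry over. Pictures are saved under pics/ and viewed, at most 10 in all, crops included, and the job is handed in when it is done.

Besides the shell and the picture viewer there is one more tool, called after ">>>" by a JSON object that holds its "name" and its "arguments". apply_moves: Moves the arm, as the interface text tells. Its arguments: {"type":"object","properties":{"increments":{"type":"array","items":{"type":"array","items":{"type":"number"}}},"newtons":{"type":"number"}},"required":["increments"]}

```bash
mkdir -p pics; python3 - <<'E'
from workcell import status,cams,env,finder
import cv2,numpy as np
for c in("scene","top"):
    f=cams.grab_frame(c);cv2.imwrite(f"pics/{c}0.png",f["color"][:,:,::-1]); np.savez(f"{c}.npz",**f)
    print(c,[(round(b["score"],2),b["rect"]) for b in finder.boxes_of("cover",c)])
    for p in("blue","yellow","green","red"):
        print(p,[(round(b["score"],2),b["rect"]) for b in finder.boxes_of(f"plug_{p}",c)])
s=status.state();print(s)
E
```

```text
scene [(0.85, [248.9, 91.7, 45.2, 41.5]), (0.79, [99.3, 100.1, 92.9, 80.4]), (0.72, [221.6, 190.6, 71.0, 68.6])]
blue [(0.55, [165.9, 131.8, 11.2, 19.9]), (0.44, [259.4, 192.7, 10.9, 9.4])]
yellow [(0.53, [151.5, 100.3, 16.9, 17.5])]
green [(0.6, [247.4, 235.6, 9.1, 10.4])]
red [(0.59, [119.3, 147.6, 18.5, 14.6]), (0.52, [277.6, 218.3, 13.2, 7.8])]
top [(0.97, [366.9, 112.0, 100.0, 94.0]), (0.77, [227.2, 140.6, 64.8, 70.4]), (0.74, [331.4, 264.4, 51.7, 49.5])]
blue [(0.7, [279.0, 161.3, 6.4, 2.9]), (0.54, [378.9, 163.8, 16.7, 12.4]), (0.49, [268.0, 194.0, 10.7, 9.1]), (0.43, [340.1, 293.3, 6.2, 5.5])]
yellow [(0.65, [429.2, 184.8, 13.8, 11.3]), (0.61, [363.8, 304.5, 6.1, 6.7])]
green [(0.67, [444.2, 133.0, 17.6, 17.6]), (0.41, [373.9, 275.2, 6.4, 12.3])]
red [(0.65, [234.3, 182.5, 9.3, 12.6]), (0.49, [397.5, 116.7, 13.6, 16.6]), (0.45, [350.3, 270.5, 7.0, 5.3])]
{'time_s': 0.6, 'qpos': array([-7.56305315e+01,  1.83093949e+01,  8.96394030e+01,  1.17682196e-03,
        7.20419431e+01, -1.14457475e+00]), 'qvel': array([-0.06930294,  0.05302694, -0.10748926, -0.03536017,  0.05960974,
        0.00725366]), 'effort': array([-4.44845255e-04, -4.12121379e+01, -2.32133782e+01,  7.28323963e-02,
        3.79032840e-02, -4.10314982e-06]), 'ee_pos': array([ 153.82252908, -554.06346632,  227.9983277 ]), 'ee_rot': array([ 1.79990720e+02, -9.34373643e-04,  1.55136805e+01]), 'force': array([ 0.4679312 , -0.51578503,  0.01573856]), 'torque': array([ 0.00371252, -0.01276283, -0.01207859]), 'gripper_force': 0.0, 'gripper_width': 91.24968414301108}
```

View pics/top0.png

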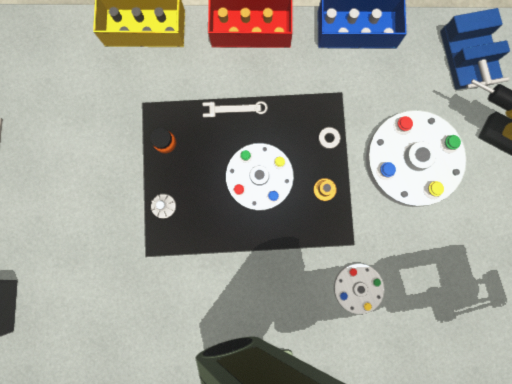

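View pics/scene0.png

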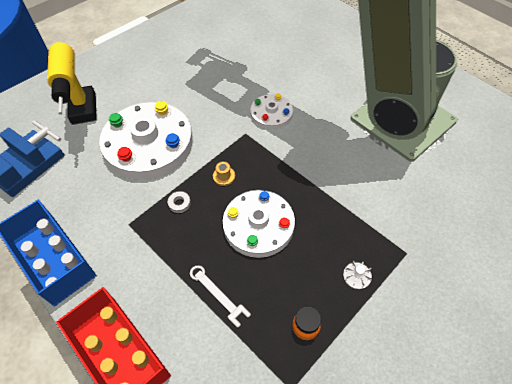

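The look-alikes in the top view are the large cover on bare bench (416,158), the middle one on the mat (259,176) and the small one (359,289). I choose the middle one. Next I check it in a crop and fit its pose.

```bash
cat > fit.py <<'E'
import cv2,numpy as np
from scipy.optimize import least_squares
HUE={"blue":(100,130),"yellow":(22,34),"green":(45,85),"red":(-8,8)}
ANG={"blue":0,"yellow":90,"green":180,"red":270}
def proj(f,X):
    c=X@f["R"].T+f["t"]; p=c@f["intrinsics"].T; return p[:,:2]/p[:,2:]
def blobs(f,c,r):
    h=cv2.cvtColor(f["color"],cv2.COLOR_RGB2HSV).astype(int); H=h[:,:,0]
    y,x=np.mgrid[:384,:512]; o={}
    for k,(a,b) in HUE.items():
        Hk=np.where(H>150,H-180,H) if k=="red" else H
        m=((Hk>=a)&(Hk<=b)&(h[:,:,1]>120)&(h[:,:,2]>60)&(np.hypot(x-c[0],y-c[1])<r)).astype(np.uint8)
        n,_,st,ce=cv2.connectedComponentsWithStats(m)
        if n>1:
            i=1+st[1:,4].argmax(); o[k]=(ce[i],st[i,4])
    return o
def pts(p,z=43.):
    return {k:np.array([p[0]+58*np.cos(p[2]+np.radians(a)),p[1]+58*np.sin(p[2]+np.radians(a)),z]) for k,a in ANG.items()}
def fit(obs):  # obs: list of (frame, blobs)
    def res(p):
        q=pts(p); return np.concatenate([(proj(f,np.array([q[k]]))[0]-o[k][0]) for f,o in obs for k in o])
    best=min((least_squares(res,[500,0,a]) for a in np.arange(0,6.3,.8)),key=lambda s:s.cost)
    return best.x,res(best.x)
E
python3 - <<'E'
from fit import *
T=dict(np.load("top.npz"));S=dict(np.load("scene.npz"))
bt=blobs(T,(259,176),36);bs=blobs(S,(259,222),42)
for b in(bt,bs):print({k:(v[0].round(1),v[1]) for k,v in b.items()})
for o in([(T,bt)],[(S,bs)],[(T,bt),(S,bs)]):
    p,r=fit(o);print(p.round(3),r.round(1))
    print({k:v.round(1) for k,v in pts(p).items()})
c=T["color"][130:225,185:345,::-1];cv2.imwrite("pics/crop.png",cv2.resize(c,None,fx=4,fy=4,interpolation=cv2.INTER_CUBIC))
E
```

```text
{'blue': (array([273. , 195.2]), np.int32(68)), 'yellow': (array([279.4, 161.2]), np.int32(70)), 'green': (array([245.1, 154.8]), np.int32(63)), 'red': (array([238.5, 189. ]), np.int32(73))}
{'blue': (array([263.8, 195.4]), np.int32(77)), 'yellow': (array([232.7, 211.7]), np.int32(83)), 'green': (array([252.2, 239.8]), np.int32(86)), 'red': (array([284.1, 222.4]), np.int32(89))}
[508.987 -22.665   3.75 ] [ 0.1  0.1 -0.  -0.  -0.   0.1 -0.1 -0.1]
{'blue': array([461.4, -55.8,  43. ]), 'yellow': array([542.1, -70.3,  43. ]), 'green': array([556.6,  10.5,  43. ]), 'red': array([475.8,  24.9,  43. ])}
[506.521 -23.919   3.74 ] [ 0.2 -0.1  0.1  0.2 -0.3  0.3  0.  -0.3]
{'blue': array([458.6, -56.6,  43. ]), 'yellow': array([539.2, -71.8,  43. ]), 'green': array([554.5,   8.7,  43. ]), 'red': array([473.9,  24. ,  43. ])}
[507.779 -23.204   3.745] [ 0.2  0.7  0.3  0.6  0.3  0.5  0.1  0.3 -0.1  0.4 -0.2  0.8 -0.4  0.9
 -0.1  0.1]
{'blue': array([460. , -56.1,  43. ]), 'yellow': array([540.7, -71. ,  43. ]), 'green': array([555.5,   9.7,  43. ]), 'red': array([474.9,  24.6,  43. ])}
```

View pics/crop.png

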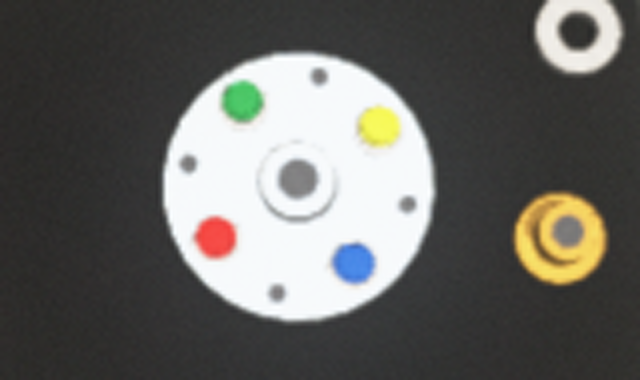

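The crop confirms the choice: middle cover, blue at (354,263), yellow (380,127), red (216,237) and green (243,101), hub at (297,180). I move over blue with the fingers shut.

>>> {"name": "apply_moves", "arguments": {"increments": [[-1,0.02,0.033,0,0,0,0],[-1,0.02,0.033,0,0,0,0],[-1,0.02,0.033,0,0,0,0],[-1,0.02,0.033,0,0,0,0],[-1,0.02,0.033,0,0,0,0]], "newtons": 10}}

```text
time_s: 1.02
ee_pos: [254.3, -387.5, 228.0]
ee_rot: [180.0, -0.0, 15.5]
force: [0.0, -0.5, -0.4]
gripper_width: 61.0
gripper_force: 0.0
```

>>> {"name": "apply_moves", "arguments": {"increments": [[-1,0.02,0.033,0,0,0,0],[-1,0.02,0.033,0,0,0,0],[-1,0.02,0.033,0,0,0,0],[-1,0.02,0.033,0,0,0,0],[-1,0.02,0.033,0,0,0,0]]}}

```text
time_s: 1.43
ee_pos: [354.4, -222.4, 228.3]
ee_rot: [180.0, -0.0, 15.5]
force: [0.9, -0.5, -0.4]
gripper_width: 27.2
gripper_force: 0.0
```

>>> {"name": "apply_moves", "arguments": {"increments": [[-1,0.02,0.033,-0.01,0,0,0],[-1,0.02,0.033,-0.02,0,0,0],[-1,0.02,0.033,-0.02,0,0,0],[-1,0.02,0.033,-0.02,0,0,0],[-1,0,0,0,0,0,0]]}}

```text
time_s: 1.85
ee_pos: [432.0, -91.1, 157.6]
ee_rot: [-179.8, 0.2, 15.8]
force: [-0.1, -0.2, 0.1]
gripper_width: 0.2
gripper_force: 0.0
```

```bash
python3 - <<'E'
from workcell import status,cams
from fit import *
f=cams.grab_frame("wrist");cv2.imwrite("pics/w1.png",f["color"][:,:,::-1])
c=proj(f,np.array([[508.,-23,45]]))[0];print(c,status.state()["ee_pos"])
b=blobs(f,c,190);print({k:(v[0].round(1),v[1]) for k,v in b.items()})
p,r=fit([(f,b)]);print(p.round(3),r.round(1));print({k:v.round(1) for k,v in pts(p).items()})
E
```

```text
[198.7990904   79.43406964] [431.36893287 -93.43154887 158.84540118]
{'blue': (array([224.6, 155.1]), np.int32(634)), 'yellow': (array([270.2,  57.7]), np.int32(858)), 'green': (array([167.2,   6.5]), np.int32(361)), 'red': (array([130.6, 109.1]), np.int32(780))}
[504.422 -23.037  -2.524] [ 0.4  0.4 -0.6 -0.4  1.2 -1.1 -1.   1.3]
{'blue': array([457.1, -56.6,  43. ]), 'yellow': array([538. , -70.3,  43. ]), 'green': array([551.7,  10.5,  43. ]), 'red': array([470.9,  24.3,  43. ])}
```

View pics/w1.png

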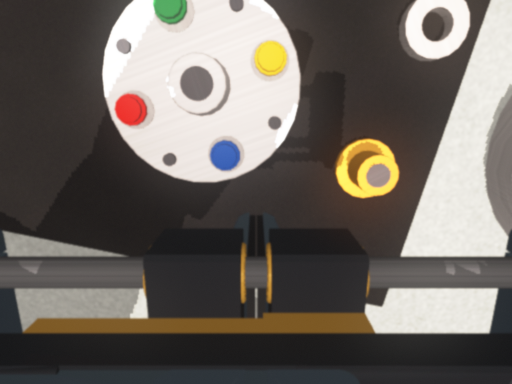

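Wrist view: blue (225,155), yellow (270,58), red (131,109), green clipped at the top; the shut fingertips are at about (256,225). The three fits agree within about 3 mm. Targets: blue (459,-56), yellow (540,-71), red (474,24).

>>> {"name": "apply_moves", "arguments": {"increments": [[-1,0.014,0.019,-0.02,0,0,0],[-1,0.013,0.018,-0.03,0,0,0],[-1,0,0,-0.028,0,0,0],[-1,0,0,0,0,0,0],[-1,0,0,0,0,0,0]]}}

```text
time_s: 2.32
ee_pos: [457.5, -59.9, 82.3]
ee_rot: [-180.0, 0.1, 15.5]
force: [0.2, -1.0, 1.1]
gripper_width: 0.3
gripper_force: 0.0
```

>>> {"name": "apply_moves", "arguments": {"increments": [[-1,0,0,-0.006,0,0,0],[-1,0,0,-0.006,0,0,0],[-1,0,0,-0.003,0,0,0],[-1,0,0,-0.003,0,0,0],[-1,0,0,0,0,0,0]]}}

```text
time_s: 2.73
ee_pos: [458.2, -59.4, 64.5]
ee_rot: [180.0, -0.0, 15.5]
force: [0.3, -0.1, 0.1]
gripper_width: 0.5
gripper_force: 0.0
```

>>> {"name": "apply_moves", "arguments": {"increments": [[-1,0.001,0.003,0,0,0,0],[-1,0,0,-0.002,0,0,0],[-1,0,0,-0.002,0,0,0],[-1,0,0,-0.002,0,0,0],[-1,0,0,0,0,0,0]]}}

```text
time_s: 3.15
ee_pos: [459.8, -56.0, 58.5]
ee_rot: [180.0, -0.1, 15.5]
force: [1.0, 0.8, 3.2]
gripper_width: 0.5
gripper_force: 1.1
```

>>> {"name": "apply_moves", "arguments": {"increments": [[-1,0,0,-0.0015,0,0,0],[-1,0,0,-0.0015,0,0,0],[-1,0,0,-0.001,0,0,0],[-1,0,0,0,0,0,0],[-1,0,0,0,0,0,0]]}}

```text
time_s: 3.57
ee_pos: [459.6, -56.1, 54.5]
ee_rot: [180.0, -0.0, 15.5]
force: [0.9, 1.3, 2.3]
gripper_width: 0.4
gripper_force: 1.1
```

Contact is about 3 N and the plug is sliding. Home should come near TCP z = 53.4, so I continue gently.

>>> {"name": "apply_moves", "arguments": {"increments": [[-1,0,0,-0.001,0,0,0],[-1,0,0,-0.001,0,0,0],[-1,0,0,0,0,0,0],[-1,0,0,0,0,0,0]]}}

```text
time_s: 3.9
ee_pos: [459.6, -56.2, 52.9]
ee_rot: [180.0, -0.0, 15.5]
force: [0.3, 1.7, 6.8]
gripper_width: 0.7
gripper_force: 3.4
```

>>> {"name": "apply_moves", "arguments": {"increments": [[-1,0,0,-0.001,0,0,0],[-1,0,0,0,0,0,0],[-1,0,0,0,0,0,0]]}}

```text
time_s: 4.15
ee_pos: [459.7, -56.2, 52.2]
ee_rot: [180.0, -0.0, 15.5]
force: [-0.6, 0.8, 9.5]
gripper_width: 0.2
gripper_force: 4.9
```

>>> {"name": "apply_moves", "arguments": {"increments": [[-1,0,0,0.01,0,0,0],[-1,0,0,0.02,0,0,0],[-1,0.027,-0.005,0,0,0,0],[-1,0.027,-0.005,0,0,0,0],[-1,0.026,-0.005,0,0,0,0]]}}

```text
time_s: 4.57
ee_pos: [539.4, -71.5, 81.4]
ee_rot: [180.0, 0.1, 15.5]
force: [-0.3, -1.2, 0.4]
gripper_width: 0.7
gripper_force: 0.0
```

>>> {"name": "apply_moves", "arguments": {"increments": [[-1,0,0,0,0,0,0],[-1,0,0,0,0,0,0]]}}

```text
time_s: 4.73
ee_pos: [539.2, -71.5, 80.5]
ee_rot: [-180.0, 0.1, 15.5]
force: [-0.3, 0.1, 0.3]
gripper_width: 0.5
gripper_force: 0.0
```

>>> {"name": "apply_moves", "arguments": {"increments": [[-1,0,0,-0.01,0,0,0],[-1,0,0,-0.006,0,0,0],[-1,0,0,-0.002,0,0,0],[-1,0,0,-0.002,0,0,0],[-1,0,0,-0.002,0,0,0]]}}

```text
time_s: 5.15
ee_pos: [537.9, -71.0, 59.2]
ee_rot: [-180.0, 0.1, 15.5]
force: [-2.4, 0.7, 2.9]
gripper_width: 0.5
gripper_force: 1.6
```

>>> {"name": "apply_moves", "arguments": {"increments": [[-1,0,0,-0.0015,0,0,0],[-1,0,0,-0.0015,0,0,0],[-1,0,0,-0.001,0,0,0],[-1,0,0,0,0,0,0],[-1,0,0,0,0,0,0]]}}

```text
time_s: 5.57
ee_pos: [539.5, -71.2, 55.5]
ee_rot: [180.0, -0.0, 15.5]
force: [-1.3, -0.1, 1.4]
gripper_width: 0.5
gripper_force: 0.9
```

>>> {"name": "apply_moves", "arguments": {"increments": [[-1,0,0,-0.001,0,0,0],[-1,0,0,-0.001,0,0,0],[-1,0,0,-0.001,0,0,0],[-1,0,0,0,0,0,0],[-1,0,0,0,0,0,0]]}}

```text
time_s: 5.98
ee_pos: [539.7, -71.2, 53.0]
ee_rot: [180.0, -0.0, 15.5]
force: [-0.9, 0.3, 5.5]
gripper_width: 0.5
gripper_force: 3.2
```

>>> {"name": "apply_moves", "arguments": {"increments": [[-1,0,0,-0.0005,0,0,0],[-1,0,0,0,0,0,0],[-1,0,0,0,0,0,0]]}}

```text
time_s: 6.23
ee_pos: [539.7, -71.2, 52.7]
ee_rot: [180.0, -0.1, 15.5]
force: [-2.9, 0.7, 8.2]
gripper_width: 0.7
gripper_force: 3.8
```

>>> {"name": "apply_moves", "arguments": {"increments": [[-1,0,0,0.01,0,0,0],[-1,0,0,0.022,0,0,0],[-1,-0.022,0.032,0,0,0,0],[-1,-0.022,0.032,0,0,0,0],[-1,-0.022,0.032,0,0,0,0]]}}

```text
time_s: 6.65
ee_pos: [473.4, 25.4, 84.5]
ee_rot: [180.0, -0.1, 15.4]
force: [-0.7, 1.2, -0.2]
gripper_width: 0.2
gripper_force: 0.0
```

>>> {"name": "apply_moves", "arguments": {"increments": [[-1,0,0,0,0,0,0],[-1,0,0,0,0,0,0]]}}

```text
time_s: 6.82
ee_pos: [472.9, 26.1, 84.4]
ee_rot: [180.0, -0.1, 15.7]
force: [-0.2, 0.4, 0.1]
gripper_width: 0.4
gripper_force: 0.0
```

```bash
python3 - <<'E'
from workcell import status,cams
import cv2
f=cams.grab_frame("scene");cv2.imwrite("pics/s2.png",cv2.resize(f["color"][150:290,180:340,::-1],None,fx=4,fy=4,interpolation=cv2.INTER_CUBIC))
print(status.state()["ee_pos"])
E
```

```text
[474.083613    25.24249299  84.48074794]
```

View pics/s2.png

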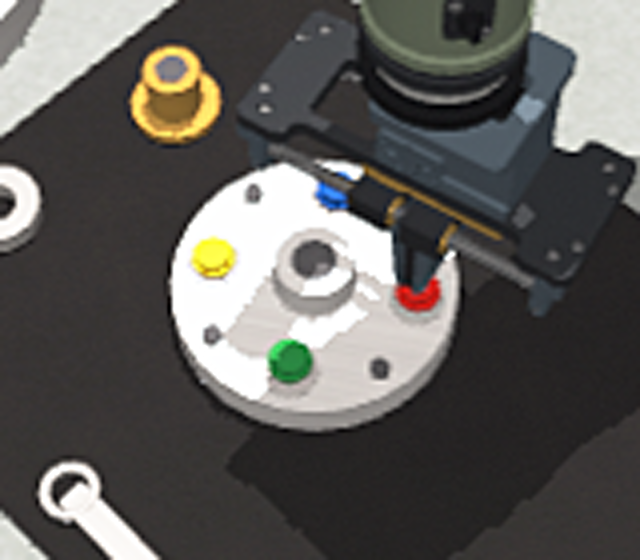

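Yellow (214,257) and blue (335,190) sit down on the flange, green (290,360) is still proud, and the fingers are over red (418,290).

>>> {"name": "apply_moves", "arguments": {"increments": [[-1,0,0,-0.012,0,0,0],[-1,0,0,-0.008,0,0,0],[-1,0,0,-0.002,0,0,0],[-1,0,0,-0.002,0,0,0],[-1,0,0,-0.002,0,0,0]]}}

```text
time_s: 7.28
ee_pos: [473.7, 24.1, 58.0]
ee_rot: [180.0, 0.0, 15.5]
force: [-0.9, -1.5, 4.2]
gripper_width: 0.6
gripper_force: 1.6
```

>>> {"name": "apply_moves", "arguments": {"increments": [[-1,0,0,-0.0015,0,0,0],[-1,0,0,-0.0015,0,0,0],[-1,0,0,-0.001,0,0,0],[-1,0,0,0,0,0,0],[-1,0,0,0,0,0,0]]}}

```text
time_s: 7.7
ee_pos: [473.7, 24.9, 54.1]
ee_rot: [180.0, -0.1, 15.5]
force: [-0.1, -1.7, 2.7]
gripper_width: 0.4
gripper_force: 1.1
```

>>> {"name": "apply_moves", "arguments": {"increments": [[-1,0,0,-0.001,0,0,0],[-1,0,0,-0.001,0,0,0],[-1,0,0,0,0,0,0],[-1,0,0,0,0,0,0]]}}

```text
time_s: 8.03
ee_pos: [473.8, 24.9, 52.6]
ee_rot: [180.0, -0.1, 15.5]
force: [-1.6, -1.9, 7.9]
gripper_width: 0.4
gripper_force: 4.0
```

>>> {"name": "apply_moves", "arguments": {"increments": [[-1,0,0,-0.0005,0,0,0],[-1,0,0,0,0,0,0],[-1,0,0,0,0,0,0]]}}

```text
time_s: 8.28
ee_pos: [473.7, 24.9, 52.3]
ee_rot: [180.0, -0.1, 15.5]
force: [-0.6, -2.4, 9.2]
gripper_width: 0.4
gripper_force: 4.7
```

Home. I retreat up and back toward the robot, then check.

>>> {"name": "apply_moves", "arguments": {"increments": [[-1,0,0,0.01,0,0,0],[-1,0,0,0.03,0,0,0],[-1,0,0,0.04,0,0,0],[-1,-0.02,0,0.03,0,0,0],[-1,-0.03,0,0.02,0,0,0]]}}

```text
time_s: 8.7
ee_pos: [426.1, 25.4, 184.2]
ee_rot: [180.0, -0.4, 15.5]
force: [0.3, -0.2, 0.7]
gripper_width: 0.6
gripper_force: 0.0
```

>>> {"name": "apply_moves", "arguments": {"increments": [[-1,-0.02,0,0.02,0,0,0],[-1,-0.02,0,0.02,0,0,0],[-1,0,0,0,0,0,0],[-1,0,0,0,0,0,0],[-1,0,0,0,0,0,0]]}}

```text
time_s: 9.12
ee_pos: [383.6, 25.1, 220.8]
ee_rot: [-180.0, 0.0, 15.5]
force: [-0.3, -0.2, -0.2]
gripper_width: 0.6
gripper_force: 0.0
```

```bash
python3 - <<'E'
from workcell import status,cams
import cv2
f=cams.grab_frame("scene");cv2.imwrite("pics/s3.png",cv2.resize(f["color"][150:290,180:340,::-1],None,fx=4,fy=4,interpolation=cv2.INTER_CUBIC))
s=status.state();print(s["ee_pos"],s["force"])
E
```

```text
[383.56129913  25.00687458 220.3889311 ] [ 0.05092738 -0.55435369  0.08525868]
```

View pics/s3.png

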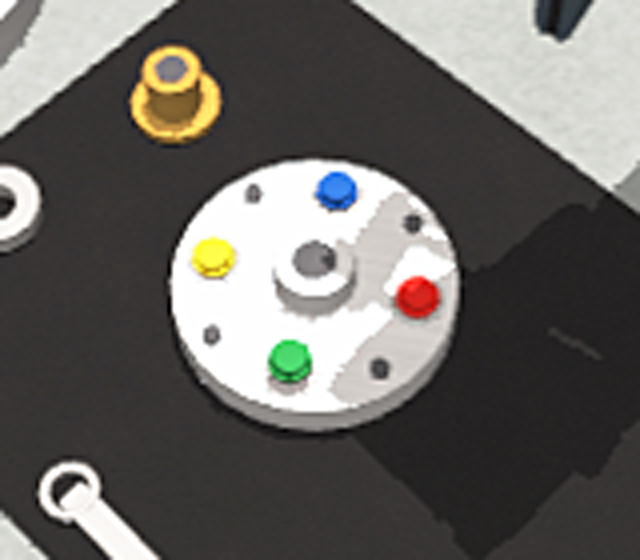

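Blue (337,190), yellow (214,257) and red (417,297) are seated; green (290,360) is proud. The cover has not moved and the arm is clear.

```bash
python3 -c "
from workcell import env
print(env.job_done())"
```

```text
the job is handed in; nothing more can be done
None
```

I pressed the blue, yellow and red plugs home in that order, each with under 10 N measured at the end of the press; green still stands proud, the cover did not visibly move, the arm is clear, and the job is handed in (no verdict was returned).

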